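# Load a roll into the label printer and slide its carriage home

### The arm

A 7-joint arm with a two-finger parallel gripper is mounted at the origin on a cart in front of the work surface, level with it; the furniture and walls round the work are solid. World frame = base frame: x ahead of the robot, y to its left, z up, the work surface at z = 0. Lengths are in m, angles in rad, forces in N, time in s.
With the tool pointing down it reaches from about 0.425 to 0.875 m from the base axis. Payload 8.4 kg.
Tool frame: the origin (TCP) lies between the finger pads; the fingertips stand 11 mm ahead of it and the grasp point (between the pads) lies 8 mm behind it; z points along the fingers, y is the line along which they close (so a half turn about z gives the same grasp; the last joint's range is limited). The gripper opens to 85 mm and grips with 20 to 120 N. Pads are 22 mm wide; open, the fingers measure 114 mm over their backs; the gripper's body (76 mm by 85 mm) begins 54 mm behind the grasp point. The pads swing forward as they close: fully open they stand 13 mm farther back than shut.
Start: joints at [-0.099, 0.333, 0.04, 1.465, -0.013, 1.343, -0.059], TCP at [0.65, -0, 0.242] pointing down, gripper open.
Joint ranges: [-2.58, 2.58], [-0.38, 2.09], [-1.3, 1.39], [0.25, 2.4], [-1.5, 4.64], [0.08, 2.09], [-2.65, 2.65]. Speed limits (rad/s): [2.22, 2.22, 2.79, 2.79, 3.14, 3.14, 3.14].

### API

Orientations are given as a rotation vector (axis times angle).
In Python, from cell import manip gives the robot as it stands. The module is installed in compiled form; this text tells all that it offers.
- The arm moves only by the tool apply_moves, never from a script. Its argument "increments" is a list of rows, each a list of 2 entries, a list of its own where there are three numbers: the shift along the world's x, y, z in cm, then the turn, a rotation vector about the world's x, y, z in degrees. A call has 1 to 8 rows; each row is the pose to reach, as a shift and turn from the pose commanded when the call began; what a row does not reach only later rows make up. A row lasts 1/12 s, in which the tool goes at most 41.7 mm and 7.16 degrees, less where a joint would pass 70% of its speed; a pose out of reach is approached as far as the arm can. A call with a gripper value outside its range is refused whole. "claw" is the finger opening in cm, from 0 to 8.54, set as the call begins (left out, the last holds). The fingers move at their own pace and stop on an object; the grip force is fixed at half the most. Time passes only in rows, so rows that repeat a pose let the fingers close. It gives the time, the measured TCP pose, the force, the opening and the grip force at its end, in the units of the state.
- manip.get_state(): the state, without advancing time (a new reading comes with each control period).
- manip.read_camera(name): name is "scene" or "side" or "wrist"; returns a dict with "img" (384x512x3 uint8, red, green, blue), "fx", "fy", "cx", "cy" (pixels), "D" ([k1, k2, p1, p2, k3] as OpenCV has them; the pictures are not rectified), "extrinsics" (4x4, takes a point from camera to world coordinates). Camera axes: x right, y up, looking along -z (the intrinsics and any distortion apply to the point x, -y, -z); pixel columns grow to the right and rows downward; lengths in m; the calibration is good to about 2 mm. A picture is of the moment at which its call begins. There is no depth.
- manip.close_job(): hands the job in; it is judged then, once.
Trained networks look in a picture, given as the dict that the camera call returned (one of the last four; its "shot" number tells which), for a name from the list of things; names that differ only in an ending like _2 or _b are one class to them, and where a whole thing is asked for, a point or a joint stands for the part that bears it (a point fixed in the world has none). Each returns a list of dicts, best first, with "confidence" (0 to 1); they miss things now and then, are a little off and sometimes report something else, mostly with a low value. They report only what shows in the picture. A call takes as long as a camera call. They do not tell look-alikes from the thing itself.
- manip.regions_of(label, picture): "region" (384x512 bool, what is visible of it) and "point" ([column, row] in pixels, amid what is visible of it).
- manip.tip_of(label, picture): "point" ([column, row] in pixels: a listed point, or the origin of a listed thing).
The state is a dict: "t": time; "q": joint angles; "qvel": joint speeds; "effort": joint torques, N m; "position": TCP position; "ee_rot": TCP orientation; "force": force on the tool from outside, world axes, zero at the start; "torque": the same for the moment, N m; "width": opening from 0.0 (shut) to 1.0 (fully open); "grip_force": force on a finger pad.
Only numpy, scipy, OpenCV 4.12 (cv2) and the standard library are available. Lean on these libraries where they do the work, as an engineer would, in place of code of your own. Each camera call takes 0.05 s, during which the arm holds its last target. There are 200 camera calls.

### The job

Load the label printer: pull its roll carriage by the orange handle all the way out to its outer stop, put the white label roll, the same way up as it stands, on the carriage's upright spindle so that it sits flat on the seat, and then, with the roll on it, push the carriage back in under the head until it is fully home against the inner stop. Leave the dropper bottle, the small white-lidded cup and the coverslip box as they stand.

Things in the scene. Friction and masses are not known exactly. Their poses are not given: they have to be found in the camera images.
- label_printer: White tube-label printer fixed to the bench, 340 (x) x 154 (y) x 215 mm. Origin at bench height, mid-width; x axis from its open end (at the robot's left) to its rear housing (right), so about world -y; y away from the robot, z up. Base with two rails along x (10 mm wide at y = +-46 mm, 20 mm high; black end blocks to 24 mm) from x = -175 mm; rear housing at x = 95 to 165 mm.
- head_edge (a point): Middle of the lower left edge of the printer's overhanging head, 154 mm above the bench (printer x = -15 mm). From here the head covers the rails over the full width (154 mm), top at 215 mm; a grey block under it (51 mm and more behind the edge, 84 mm wide) hangs down to 96 mm. With the carriage home the handle is 10 mm behind this edge: the tool must lean away from the head to work there.
- carriage (a joint): Roll carriage along the printer's x axis, m: 0 = fully out (to the robot's left, outer stop), 0.145 = fully home under the head (inner stop). Starts part-way in. Slides stiffly (about 2 N) and stays where left. An aluminium plate 115 x 80 mm, its top 20 mm above the bench.
- handle (a point): Point on the carriage's orange upright handle, at the middle of its section, 50 mm above the bench. The handle is a post 14 mm along the printer's x, 16 mm along its y, from 20 to 62 mm above the bench. In the printer's frame at x = -150 mm + carriage value, y = 0. Axes parallel to the printer's.
- spindle_seat (a point): Centre of the spindle's seat on the carriage, 23 mm above the bench: the top of a grey flange 54 mm in diameter on which the roll comes to rest. From it a steel spindle 19 mm in diameter rises 60 mm, tapering over its last 12 mm to 8 mm. It is 60 mm from the handle along the printer's +x. Its z axis is up, x and y parallel to the printer's.
- label_roll: Loose roll of white labels on a brown cardboard core, standing flat on the bench with its axis upright: 54 mm outer diameter, 50 mm high, open bore 25 mm in diameter right through, 63 to 120 g. Origin at the centre of its underside, z up along its axis.
- dropper_bottle: Bystander: small dropper bottle with a red collar and black teat, 33 mm in diameter, 96 mm high, standing on the far side of the printer. Origin at the centre of its underside, z up.
- coverslips: Bystander: white coverslip box 52 x 52 x 16 mm, lying on the far side of the printer. Origin at the centre of its underside.
- white_cup: Bystander: specimen cup with white lid, 56 mm in diameter, 60 mm high, standing beyond the label roll, seen from the robot. Origin at the centre of its underside, z up.
Mind the look-alikes: they are no part of the job. Leave any blue or yellow look-alike of the label_roll alone.

How it is judged:
By the outcome, as a careful person would: the job done as asked, in the order asked, and still so for the second after the job is handed in, with the robot touching nothing.
It also fails if it takes over 67 s, if anything falls off the work surface, if the arm or the gripper's body presses on something with over 40 N, if the wrist force passes 120 N, or if a joint passes its speed limit or range.

## Working session

There is one attempt and no reset: what is moved stays moved. The work goes in short steps, Python scripts to look and compute and a tool call to move; the robot and the scene stay as the last step left them, time stands still between calls to the robot, and variables do not carry over. Pictures are saved under pics/ and viewed, at most 10 in all, crops included, and the job is handed in when it is done.

Besides the shell and the picture viewer there is one more tool, called after "Call:" as name(argument=value, ...) on one line, values as JSON. apply_moves: Moves the arm, as the interface text tells. Its arguments: {"type":"object","properties":{"increments":{"type":"array","items":{"type":"array"}},"claw":{"type":"number"}},"required":["increments"]}

```bash
mkdir -p pics
cat > h.py <<'E'
import numpy as np, cv2
from cell import manip
def ray(p,uv):
    K=np.array([[p['fx'],0,p['cx']],[0,p['fy'],p['cy']],[0,0,1.]])
    u=cv2.undistortPoints(np.array([[uv]],float),K,np.array(p['D'],float))[0,0]
    T=np.array(p['extrinsics']); d=T[:3,:3]@np.array([u[0],-u[1],-1]); return T[:3,3],d
def atz(p,uv,z):
    o,d=ray(p,uv); return o+d*(z-o[2])/d[2]
def tri(rs):
    A=np.zeros((3,3));b=np.zeros(3)
    for o,d in rs:
        d=d/np.linalg.norm(d);M=np.eye(3)-np.outer(d,d);A+=M;b+=M@o
    return np.linalg.solve(A,b)
def proj(p,X):
    K=np.array([[p['fx'],0,p['cx']],[0,p['fy'],p['cy']],[0,0,1.]])
    T=np.array(p['extrinsics']);c=T[:3,:3].T@(np.array(X)-T[:3,3]);c=c*[1,-1,-1]
    return cv2.projectPoints(c.reshape(1,1,3),np.zeros(3),np.zeros(3),K,np.array(p['D'],float))[0][0,0]
E
python3 - <<'E'
from h import *
ps={n:manip.read_camera(n) for n in("scene","side","wrist")}
for n,p in ps.items():
    print(n,np.round(np.array(p['extrinsics'])[:3,3],3))
    for l,z in [("label_roll",0),("white_cup",0),("dropper_bottle",0),("coverslips",0),("handle",.05),("spindle_seat",.023),("head_edge",.154),("label_printer",0)]:
        for r in manip.tip_of(l,p)[:3]:
            print(n,l,np.round(r['point'],1),round(r['confidence'],2),np.round(atz(p,r['point'],z),4)[:2])
cv2.imwrite('pics/a.png',cv2.cvtColor(np.vstack([np.hstack([cv2.resize(ps['scene']['img'],(400,300)),cv2.resize(ps['side']['img'],(400,300))]),np.hstack([cv2.resize(ps['wrist']['img'],(400,300)),np.zeros((300,400,3),np.uint8)])]),cv2.COLOR_RGB2BGR))
s=manip.get_state();print(s)
E
```

```text
scene [-0.196  0.713  0.905]
scene label_roll [196.5 299.2] 0.96 [0.4319 0.3967]
scene label_roll [268.4 271.5] 0.95 [0.39  0.203]
scene label_roll [229.5 275.7] 0.61 [0.4415 0.2895]
scene white_cup [198.6 253.5] 0.91 [0.5556 0.3088]
scene dropper_bottle [254.5 181.1] 0.67 [ 0.7068 -0.0049]
scene dropper_bottle [273.  163.1] 0.17 [ 0.7442 -0.1149]
scene coverslips [237.1 194.5] 0.59 [0.6883 0.079 ]
scene handle [266.6 198.8] 0.75 [0.5703 0.0594]
scene spindle_seat [278.1 199. ] 0.79 [0.5722 0.0127]
scene head_edge [275.1 165.2] 0.85 [0.573  0.0278]
scene label_printer [274.1 204.8] 0.83 [0.5794 0.0215]
side [0.303 0.437 0.878]
side label_roll [242.7 301.6] 0.85 [0.4368 0.2977]
side label_roll [219.6 335.6] 0.85 [0.4311 0.3878]
side label_roll [284.8 282.8] 0.65 [0.3851 0.2023]
side white_cup [203.2 276. ] 0.88 [0.549  0.3079]
side dropper_bottle [233.3 151.8] 0.57 [ 0.718  -0.0147]
side dropper_bottle [263.9 158.9] 0.53 [ 0.6349 -0.0486]
side handle [260.8 188.8] 0.67 [0.5679 0.0565]
side spindle_seat [268.3 175.4] 0.78 [ 0.5854 -0.0008]
side head_edge [264. 158.] 0.61 [0.5781 0.0345
[... 580 characters left out ...]
q': array([-0.09922441,  0.33320491,  0.03990837,  1.46539401, -0.01339668,
        1.34328539, -0.05851413]), 'qvel': array([-1.33853230e-03,  3.01096720e-04, -7.09075722e-04,  7.29712262e-05,
       -2.70303554e-04,  1.63118402e-03, -2.32763308e-04]), 'effort': array([-3.51351428e-04, -6.58299708e+01,  1.36362668e+00, -4.05817187e+01,
        1.67230633e-02,  3.08455892e-03,  3.02959450e-05]), 'position': array([ 6.49980839e-01, -2.43925545e-06,  2.42307761e-01]), 'ee_rot': array([-2.22145898e+00, -2.22139811e+00,  2.87485335e-05]), 'force': array([-0.21088205, -0.72258287, -0.62595921]), 'torque': array([0.01496055, 0.00296059, 0.056741  ]), 'grip_force': 0.0, 'width': 1.0006196359574604}
```

View pics/a.png

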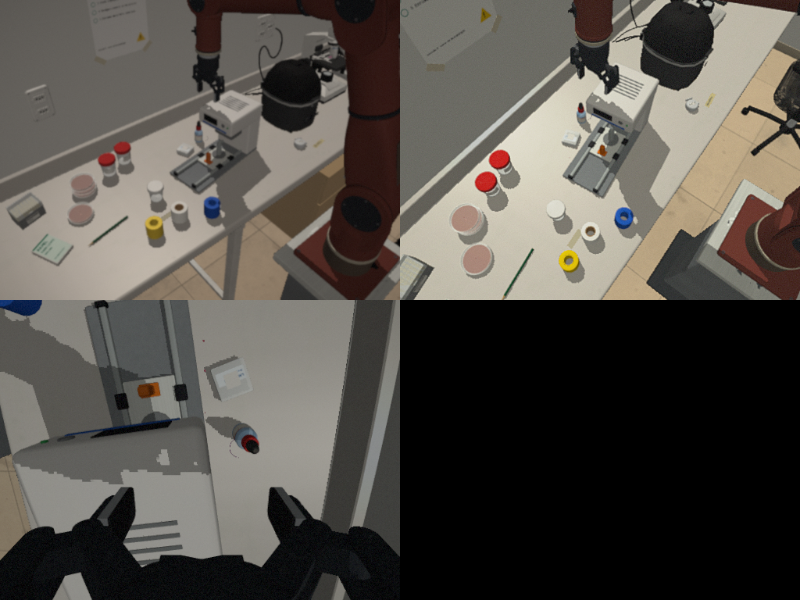

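The look-alikes at scene pixels are yellow roll (196,299), blue roll (268,271), white roll with brown core (230,276) and white-lidded cup (199,254). I choose the white roll with the open brown core at (230,276), and check it in a crop after moving to a clearer view.

Call:
apply_moves(increments=[[[0,0,3],[0,0,0]],[[0,2,6],[0,0,0]],[[-3,5,8],[0,0,0]],[[-5,8,10],[0,0,0]],[[-7,11,10],[0,0,0]],[[-8,14,10],[0,0,0]],[[-8,14,10],[0,0,0]],[[-8,14,10],[0,0,0]]], claw=8.54)

```text
t: 2.02
position: [0.5692, 0.1424, 0.3427]
ee_rot: [-2.217, -2.226, -0.001]
force: [0.4, -1.4, -0.1]
width: 1.0
grip_force: 0.0
```

Run:
```python
from h import *
ps={n:manip.read_camera(n) for n in("scene","side","wrist")}
for l,z in [("label_roll",0),("handle",.05),("spindle_seat",.023),("head_edge",.154),("label_printer",0)]:
    R=[]
    for n,p in ps.items():
        for r in manip.tip_of(l,p)[:3]:
            print(n,l,np.round(r['point'],1),round(r['confidence'],2),np.round(atz(p,r['point'],z),4)[:2])
s=ps['scene']['img'][235:325,160:300]; d=ps['side']['img'][235:355,180:320]
w=ps['wrist']['img']
im=np.zeros((600,800,3),np.uint8);im[:216,:336]=cv2.resize(s,(336,216));im[:288,400:736]=cv2.resize(d,(336,288))
im[300:600,:400]=cv2.resize(w,(400,300))
cv2.imwrite('pics/b.png',im[...,::-1])
np.savez('w.npz',img=w)
print(manip.get_state()['position'])
```

```text
scene label_roll [232.5 276.5] 0.82 [0.4346 0.2851]
scene label_roll [269.3 272.9] 0.79 [0.3849 0.2042]
scene label_roll [197.7 299.5] 0.57 [0.4293 0.3949]
side label_roll [245.6 304. ] 0.8 [0.4281 0.2979]
side label_roll [287.  282.3] 0.76 [0.3817 0.1982]
side label_roll [216.  336.6] 0.59 [0.4361 0.3943]
wrist label_roll [170.5  52.8] 0.67 [0.4393 0.2886]
scene handle [265.6 200.8] 0.63 [0.5652 0.0673]
scene handle [230.5 278.3] 0.63 [0.3983 0.3158]
side handle [258.2 190.5] 0.93 [0.5701 0.0645]
wrist handle [257.5 205.7] 0.96 [0.5706 0.062 ]
scene spindle_seat [279.  197.4] 0.96 [0.576  0.0058]
scene spindle_seat [264.8 199.1] 0.69 [0.5968 0.0438]
side spindle_seat [272.2 174.8] 0.6 [ 0.5782 -0.0087]
wrist spindle_seat [261.8 236.4] 0.64 [ 0.5779 -0.0028]
scene head_edge [274.1 163.7] 0.91 [0.5802 0.0254]
wrist head_edge [262.  256.8] 0.62 [0.5762 0.0318]
scene label_printer [273.3 205.3] 0.78 [0.5792 0.0249]
side label_printer [265.1 185.3] 0.87 [0.5812 0.0178]
[0.56996865 0.14000494 0.34232684]
```

View pics/b.png

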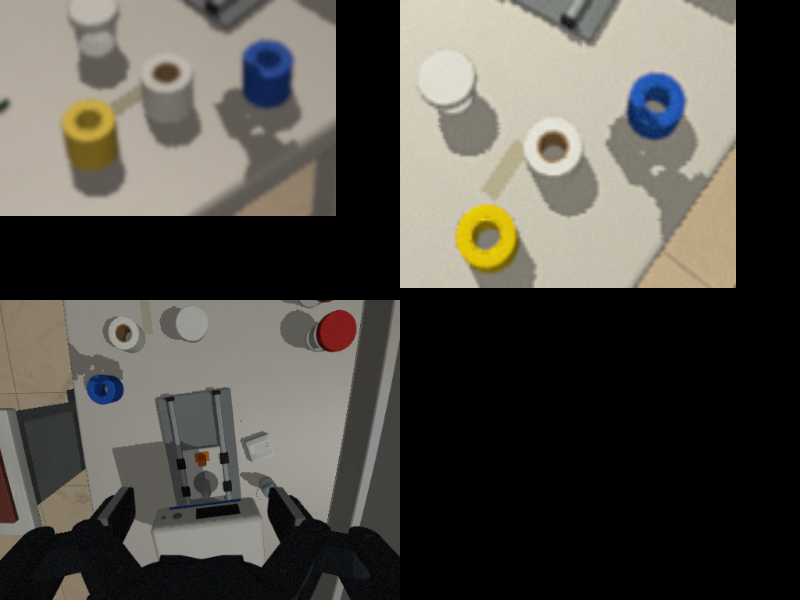

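The white roll with the brown bore shows at wrist crop (124,333), with blue at (104,390) and the white cup at (191,324); the orange handle is at (202,458). Next I get the yaw from the rails.

Run:
```python
from h import *
p=manip.read_camera("wrist")
f=lambda u,v:np.array([u,v-300])*1.28
a=[atz(p,f(*q),z) for q,z in [((170,400),.02),((187,499),.02),((217,391),.02),((229,490),.02),((156,398),.01),((230,389),.01)]]
for x,y in [(0,1),(2,3)]:
    d=a[y]-a[x]; print(a[x],a[y],np.degrees(np.arctan2(d[0],-d[1])))
d=a[5]-a[4];print(a[4],a[5],np.degrees(np.arctan2(d[1],d[0])))
im=p['img'][100:290,180:330];cv2.imwrite('pics/c.png',cv2.resize(im,(600,760),interpolation=cv2.INTER_CUBIC)[:600,:,::-1])
for l,z in [("label_roll",0),("label_roll",0.0),("handle",.05),("spindle_seat",.023)]:
    print(l,[(np.round(atz(p,r['point'],z)[:2],4),round(r['confidence'],2)) for r in manip.tip_of(l,p)[:3]])
for th in range(0,14,2):
    t=np.radians(th); o=np.array([.570,.0625]);
```

```text
[0.50907188 0.17871578 0.02      ] [ 0.53877942 -0.03816695  0.02      ] 7.799559569122991
[0.60109387 0.19593699 0.02      ] [ 0.63184936 -0.01593649  0.02      ] 8.259347739356091
[0.4797276  0.18199981 0.01      ] [0.62749866 0.19951725 0.01      ] 6.76054624420302
label_roll [(array([0.3871, 0.1991]), 0.84), (array([0.4407, 0.2927]), 0.83)]
label_roll [(array([0.3871, 0.1991]), 0.84), (array([0.4407, 0.2927]), 0.83)]
handle [(array([0.5702, 0.0626]), 0.9)]
spindle_seat [(array([ 0.5779, -0.0013]), 0.83)]
```

View pics/c.png

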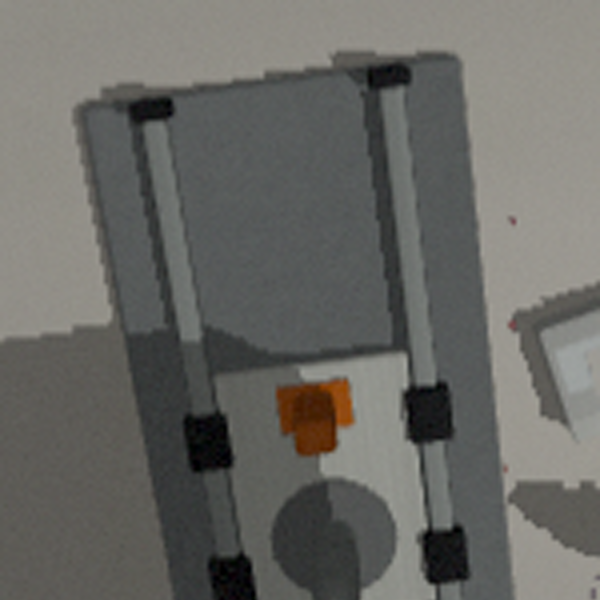

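Yaw is about 7.5°, with printer +x ≈ (0.13,-0.99); the carriage value is about 0.10. The handle is at (0.570, 0.0625). I compute the lean rotation vectors.

Run:
```python
from scipy.spatial.transform import Rotation as R
for z,x in [(7.5,-40),(7.5,-20)]: 
    a=(R.from_euler('z',z,degrees=True)*R.from_euler('x',x,degrees=True));print((a).as_rotvec(degrees=True))
```

```text
[-39.94192438  -2.61793204   7.19270915]
[-19.97131756  -1.30898931   7.42364727]
```

Call:
apply_moves(increments=[[[0,0,-2],[-6.7,-0.4,1.2]],[[0,0,-4],[-13.3,-0.9,2.4]],[[0,0,-6],[-20,-1.3,3.6]],[[0,0,-8],[-26.6,-1.7,4.8]],[[0,0,-10],[-33.3,-2.2,6]],[[0,0,-10],[-39.9,-2.6,7.2]],[[0,0,-10],[-39.9,-2.6,7.2]],[[0,0,-10],[-39.9,-2.6,7.2]]], claw=4.5)

```text
t: 3.83
position: [0.5695, 0.1416, 0.241]
ee_rot: [1.68, 1.922, -0.612]
force: [0.7, 0.2, 0.0]
width: 0.526
grip_force: 0.0
```

Call:
apply_moves(increments=[[[-0.2,-0.5,-3],[0,0,0]],[[-0.4,-1,-6],[0,0,0]],[[-0.6,-1.5,-9],[0,0,0]],[[-0.8,-1.9,-11.9],[0,0,0]],[[-0.8,-1.9,-11.9],[0,0,0]],[[-0.8,-1.9,-11.9],[0,0,0]]])

```text
t: 4.33
position: [0.5627, 0.1193, 0.1247]
ee_rot: [1.686, 1.915, -0.611]
force: [0.5, 0.6, 0.4]
width: 0.53
grip_force: 0.0
```

Run:
```python
from h import *
from scipy.spatial.transform import Rotation as R
s=manip.get_state();print(s['position'],R.from_rotvec(s['ee_rot']).as_matrix().round(3))
for n in("wrist","side"):
    p=manip.read_camera(n)
    for l,z in [("handle",.05),("spindle_seat",.023)]:
        print(n,l,[(np.round(r['point']),np.round(atz(p,r['point'],z)[:2],4),round(r['confidence'],2)) for r in manip.tip_of(l,p)[:2]])
```

```text
[0.56267376 0.11925776 0.12468973] [[-0.097  0.992  0.082]
 [ 0.761  0.127 -0.636]
 [-0.641  0.001 -0.768]]
wrist handle [(array([258., 196.]), array([0.5718, 0.0573]), 0.87)]
wrist spindle_seat []
side handle []
side spindle_seat []
```

Call:
apply_moves(increments=[[[0.3,-2.1,-2.5],[0,0,0]],[[0.6,-4.2,-5],[0,0,0]],[[0.8,-5.5,-6.6],[0,0,0]],[[0.9,-6.4,-7.7],[0,0,0]],[[0.9,-6.4,-7.7],[0,0,0]],[[0.9,-6.4,-7.7],[0,0,0]]])

```text
t: 5.13
position: [0.5712, 0.0574, 0.0468]
ee_rot: [1.682, 1.917, -0.611]
force: [0.3, 1.0, 0.0]
width: 0.527
grip_force: 0.0
```

Call:
apply_moves(increments=[[[0,0,0],[0,0,0]],[[0,0,0],[0,0,0]],[[0,0,0],[0,0,0]],[[0,0,0],[0,0,0]],[[0,0,0],[0,0,0]],[[0,0,0],[0,0,0]]], claw=0)

```text
t: 5.63
position: [0.5717, 0.0581, 0.0474]
ee_rot: [1.68, 1.917, -0.609]
force: [-0.2, 1.0, 6.3]
width: 0.173
grip_force: 59.1
```

Run:
```python
from h import *
p=manip.read_camera("wrist");cv2.imwrite('pics/d.png',p['img'][...,::-1])
s=manip.get_state();print(s['position'],s['force'],s['width'],s['grip_force'])
```

```text
[0.57167919 0.05807658 0.04743844] [-0.93345588  1.31269964  5.78150569] 0.17661951175953855 59.058494567871094
```

View pics/d.png

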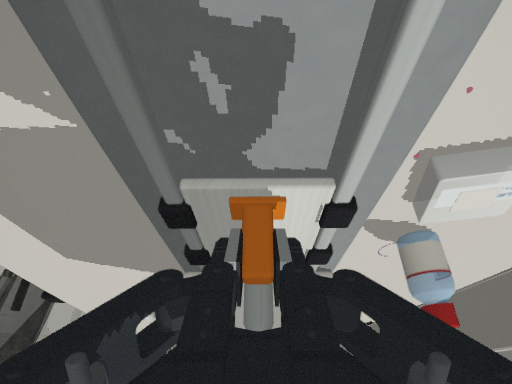

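The handle (258,240) is gripped between the pads and the tool is aligned with the rails. Pull out now.

Call:
apply_moves(increments=[[[-0.1,0.8,0],[0,0,0]],[[-0.3,2.2,0],[0,0,0]],[[-0.5,3.6,0],[0,0,0]],[[-0.6,5,0],[0,0,0]],[[-0.8,6.4,0],[0,0,0]],[[-1,7.7,0],[0,0,0]],[[-1.2,8.8,0],[0,0,0]],[[-1.25,9.4,0],[0,0,0]]])

```text
t: 6.35
position: [0.5584, 0.1534, 0.0474]
ee_rot: [1.679, 1.918, -0.61]
force: [-0.9, -3.4, 10.1]
width: 0.174
grip_force: 60.1
```

Call:
apply_moves(increments=[[[-0.03,0.25,0],[0,0,0]],[[-0.06,0.5,0],[0,0,0]],[[-0.1,0.75,0],[0,0,0]],[[-0.13,1,0],[0,0,0]],[[-0.13,1,0],[0,0,0]]])

```text
t: 6.77
position: [0.5572, 0.1624, 0.0474]
ee_rot: [1.68, 1.917, -0.611]
force: [-1.4, 0.1, 9.2]
width: 0.176
grip_force: 60.3
```

Call:
apply_moves(increments=[[[-0.03,0.2,0],[0,0,0]],[[-0.05,0.4,0],[0,0,0]],[[-0.08,0.6,0],[0,0,0]],[[-0.1,0.8,0],[0,0,0]],[[-0.1,0.8,0],[0,0,0]]])

```text
t: 7.18
position: [0.5568, 0.1641, 0.0475]
ee_rot: [1.681, 1.908, -0.62]
force: [3.5, -17.3, 5.1]
width: 0.169
grip_force: 59.5
```

Call:
apply_moves(increments=[[[0.05,-0.4,0],[0,0,0]],[[0.05,-0.4,0],[0,0,0]]])

```text
t: 7.35
position: [0.5569, 0.164, 0.0474]
ee_rot: [1.681, 1.914, -0.613]
force: [0.2, -6.5, 7.3]
width: 0.176
grip_force: 60.7
```

Call:
apply_moves(increments=[[[0,0,0],[0,0,0]],[[0,0,0],[0,0,0]],[[0,0,0],[0,0,0]],[[0,0,0],[0,0,0]],[[-0.2,1.3,1.5],[0,0,0]],[[-0.4,3.2,3.8],[0,0,0]],[[-0.8,5.6,6.6],[0,0,0]],[[-0.8,6.4,9],[0,0,0]]], claw=4)

```text
t: 8.02
position: [0.5472, 0.2332, 0.1371]
ee_rot: [1.679, 1.923, -0.609]
force: [-0.2, 0.2, 0.3]
width: 0.47
grip_force: 0.0
```

Run:
```python
from h import *
s=manip.get_state();print(s['position'],s['force'],s['width'])
for n in("scene","wrist","side"):
    p=manip.read_camera(n)
    for l,z in [("handle",.05),("spindle_seat",.023),("label_roll",0)]:
        print(n,l,[(np.round(r['point']),np.round(atz(p,r['point'],z)[:2],4),round(r['confidence'],2)) for r in manip.tip_of(l,p)[:3]])
```

```text
[0.5471819  0.23323832 0.1370981 ] [-0.22848188  0.21887289  0.32495855] 0.4700011057543719
scene handle [(array([240., 218.]), array([0.5544, 0.1695]), 0.71)]
scene spindle_seat [(array([253., 215.]), array([0.5657, 0.1143]), 0.59)]
scene label_roll [(array([268., 274.]), array([0.3826, 0.2088]), 0.71), (array([231., 276.]), array([0.4401, 0.2867]), 0.7), (array([199., 299.]), array([0.4286, 0.3915]), 0.67)]
wrist handle [(array([258., 186.]), array([0.5587, 0.1643]), 0.78)]
wrist spindle_seat [(array([255., 197.]), array([0.5631, 0.1052]), 0.91)]
wrist label_roll []
side handle []
side spindle_seat []
side label_roll [(array([216., 336.]), array([0.4367, 0.3945]), 0.7), (array([246., 301.]), array([0.4309, 0.2914]), 0.61), (array([285., 282.]), array([0.3855, 0.2014]), 0.56)]
```

Call:
apply_moves(increments=[[[0,0,3],[6.6,0.9,0]],[[-2,0,6],[13.2,1.7,0]],[[-4,-0.5,9],[19.8,2.6,0]],[[-6,-1,11.4],[26.4,3.5,0]],[[-8,-1.5,11.4],[33,4.3,0]],[[-9.9,-1.9,11.4],[39.66,5.22,0]],[[-9.9,-1.9,11.4],[39.66,5.22,0]],[[-9.9,-1.9,11.4],[39.66,5.22,0]]], claw=8.5)

```text
t: 9.28
position: [0.4497, 0.2077, 0.2511]
ee_rot: [2.075, 2.357, 0.002]
force: [-0.1, 0.8, 0.1]
width: 0.993
grip_force: 0.0
```

Run:
```python
from h import *
from scipy.spatial.transform import Rotation as R
s=manip.get_state();print(s['position'],R.from_rotvec(s['ee_rot']).as_matrix().round(3))
for k in range(2):
  for n in("wrist",):
    p=manip.read_camera(n)
    for l,z in [("handle",.05),("spindle_seat",.023),("label_roll",0)]:
        print(n,l,[(np.round(r['point']),np.round(atz(p,r['point'],z)[:2],4),round(r['confidence'],2)) for r in manip.tip_of(l,p)[:3]])
for r in manip.regions_of("label_roll",p)[:3]: 
    v,u=np.where(r['region']);print(r['point'],u.min(),u.max(),v.min(),v.max(),atz(p,[(u.min()+u.max())/2,(v.min()+v.max())/2],.025))
cv2.imwrite('pics/e.png',p['img'][...,::-1])
```

```text
[0.44971989 0.20774513 0.2511069 ] [[-0.127  0.992  0.001]
 [ 0.992  0.127  0.001]
 [ 0.     0.001 -1.   ]]
wrist handle [(array([339., 213.]), array([0.5561, 0.1664]), 0.97)]
wrist spindle_seat [(array([329., 251.]), array([0.5641, 0.1008]), 0.74)]
wrist label_roll [(array([210., 161.]), array([0.388, 0.201]), 0.79), (array([263.,   7.]), array([0.4337, 0.3922]), 0.69), (array([255.,  95.]), array([0.4366, 0.2914]), 0.63)]
wrist handle [(array([338., 218.]), array([0.5559, 0.1645]), 0.87)]
wrist spindle_seat [(array([329., 251.]), array([0.5637, 0.1052]), 0.96)]
wrist label_roll [(array([209., 164.]), array([0.3864, 0.1993]), 0.79), (array([257.,  95.]), array([0.4382, 0.2952]), 0.75), (array([268.,  11.]), array([0.4381, 0.3914]), 0.72)]
[205.3, 173.5] 180 229 144 193 [0.38461142 0.19827246 0.025     ]
[254.5, 90.2] 232 279 68 119 [0.43618775 0.29554135 0.025     ]
[265.5, 14.5] 241 292 0 34 [0.43752212 0.37765735 0.025     ]
```

View pics/e.png

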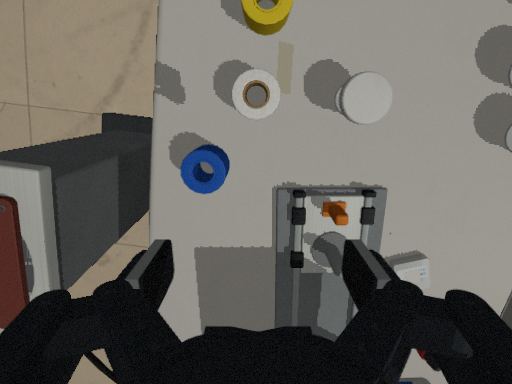

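The white roll's top face is at (256,94) with bore (257,94), blue roll (205,168), yellow (267,10), cup (365,98); the carriage is out with the handle at (338,214).

Run:
```python
from h import *
p=manip.read_camera("wrist");im=p['img']
m=(cv2.inRange(im,(150,150,140),(255,255,255)))[60:125,225:285]
g=cv2.cvtColor(im,cv2.COLOR_RGB2GRAY)[60:125,225:285]
c=cv2.HoughCircles(cv2.resize(g,None,fx=4,fy=4,interpolation=cv2.INTER_CUBIC),cv2.HOUGH_GRADIENT,1,300,param1=80,param2=20,minRadius=75,maxRadius=115)
c2=cv2.HoughCircles(cv2.resize(g,None,fx=4,fy=4,interpolation=cv2.INTER_CUBIC),cv2.HOUGH_GRADIENT,1,300,param1=80,param2=15,minRadius=35,maxRadius=60)
for q in(c,c2):
    if q is not None:
        u=q[0,0]/4+[225,60,0];print(u,atz(p,u[:2],.05))
print(proj(p,[.437,.293,.05]),atz(p,[256,94],.05))
```

```text
[256.625       93.125       24.52499962] [0.43765972 0.29485624 0.05      ]
[255.375       94.125       14.57499981] [0.43644839 0.29364272 0.05      ]
[255.80015709  94.80496106] [0.43710558 0.29386192 0.05      ]
```

Call:
apply_moves(increments=[[[-0.4,2.9,-2],[0,0,0]],[[-0.9,5.8,-5],[0,0,0]],[[-1.3,8.5,-8],[0,0,0]],[[-1.3,8.5,-12],[0,0,0]],[[-1.3,8.5,-14],[0,0,0]],[[-1.3,8.5,-14],[0,0,0]],[[-1.3,8.5,-14],[0,0,0]],[[-1.3,8.5,-14],[0,0,0]]])

```text
t: 10.45
position: [0.4376, 0.2954, 0.1119]
ee_rot: [-2.072, -2.361, -0.004]
force: [-0.6, -1.1, 0.4]
width: 0.998
grip_force: 0.0
```

Run:
```python
from h import *
s=manip.get_state();print(s['position'])
p=manip.read_camera("wrist");im=p['img']
for r in manip.tip_of("label_roll",p)[:2]: print(r['point'],r['confidence'],atz(p,r['point'],0))
for r in manip.regions_of("label_roll",p)[:2]:
    v,u=np.where(r['region']);print(r['point'],u.min(),u.max(),v.min(),v.max(),atz(p,[u.min(),(v.min()+v.max())/2],.05),atz(p,[u.max(),(v.min()+v.max())/2],.05))
print(proj(p,[.437,.2935,.05]))
cv2.imwrite('pics/f.png',im[...,::-1])
```

```text
[0.43764527 0.29544924 0.11194752]
[192.2, 279.8] 0.91 [0.38731286 0.19876425 0.        ]
[255.8, 194.0] 0.65 [0.4371236  0.29287268 0.        ]
[276.1, 60.6] 230 314 22 112 [0.40872267 0.38796677 0.05      ] [0.4606556  0.39492692 0.05      ]
[191.7, 298.6] 159 218 255 340 [0.37063069 0.21337509 0.05      ] [0.41688523 0.21987326 0.05      ]
[255.45874064 213.64928755]
```

View pics/f.png

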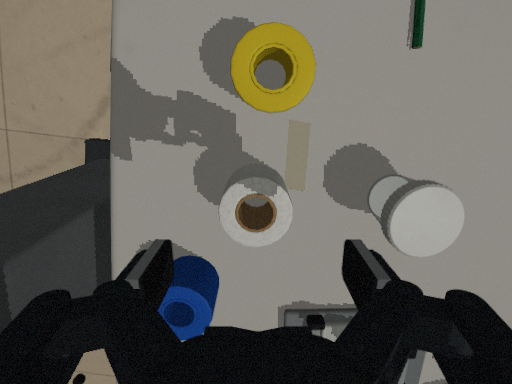

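The white roll's top is centred at (256,212), as predicted. Descend and grip.

Call:
apply_moves(increments=[[[-0.05,-0.15,-3],[0,0,0]],[[-0.05,-0.15,-6],[0,0,0]],[[-0.05,-0.15,-8],[0,0,0]],[[-0.05,-0.15,-9],[0,0,0]],[[-0.05,-0.15,-9],[0,0,0]],[[-0.05,-0.15,-9],[0,0,0]]])

```text
t: 11.1
position: [0.4367, 0.2939, 0.0213]
ee_rot: [-2.071, -2.362, -0.002]
force: [0.5, 0.5, 1.1]
width: 0.998
grip_force: 0.0
```

Call:
apply_moves(increments=[[[0,0,0],[0,0,0]],[[0,0,0],[0,0,0]],[[0,0,0],[0,0,0]],[[0,0,0],[0,0,0]],[[0,0,0],[0,0,0]],[[0,0,0],[0,0,0]]], claw=3)

```text
t: 11.6
position: [0.4372, 0.2942, 0.0221]
ee_rot: [2.071, 2.362, 0.005]
force: [-0.9, -0.5, 8.6]
width: 0.62
grip_force: 61.7
```

Call:
apply_moves(increments=[[[0,0,2],[0,0,0]],[[0,0,5],[0,0,0]],[[0,0,8.5],[0,0,0]],[[0.5,-1.5,12],[0,0,0]],[[2,-4,15],[0,0,0]],[[3.5,-7,17.5],[0,0,0]],[[5,-10,20],[0,0,0]],[[6.5,-13,22],[0,0,0]]])

```text
t: 12.27
position: [0.5018, 0.1624, 0.2434]
ee_rot: [2.07, 2.362, 0.005]
force: [0.7, 0.9, -1.3]
width: 0.62
grip_force: 63.1
```

Call:
apply_moves(increments=[[[1.5,-3,1.5],[0,0,0]],[[3,-6,3],[0,0,0]],[[4.5,-8.5,5],[0,0,0]],[[6.2,-10.5,6],[0,0,0]],[[6.2,-11,6],[0,0,0]],[[6.2,-11,6],[0,0,0]],[[6.2,-11,6],[0,0,0]]])

```text
t: 12.85
position: [0.5627, 0.054, 0.3002]
ee_rot: [-2.07, -2.361, -0.001]
force: [-0.1, 0.5, -1.2]
width: 0.619
grip_force: 63.1
```

Run:
```python
from h import *
s=manip.get_state();print(s['position'],s['width'],s['grip_force'],s['force'])
for n in ("wrist","scene","side","wrist"):
    p=manip.read_camera(n)
    for l,z in [("handle",.05),("spindle_seat",.023),("label_roll",0.28)]:
        print(n,l,[(np.round(r['point']),np.round(atz(p,r['point'],z)[:2],4),round(r['confidence'],2)) for r in manip.tip_of(l,p)[:3]])
print(proj(p,[.5637,.105,.023]),proj(p,[.5637,.105,.083]))
cv2.imwrite('pics/g.png',p['img'][...,::-1])
```

```text
[0.56266722 0.05399363 0.30016595] 0.6192744745814895 63.12955420464277 [-0.11701942  0.48844929 -1.15838411]
wrist handle [(array([264.,  72.]), array([0.5564, 0.1658]), 0.68)]
wrist spindle_seat [(array([262., 123.]), array([0.5628, 0.1037]), 0.75), (array([351., 208.]), array([ 0.7114, -0.0028]), 0.7)]
wrist label_roll [(array([258., 238.]), array([0.5635, 0.0536]), 0.97), (array([145.,  34.]), array([0.4955, 0.1516]), 0.75)]
scene handle [(array([240., 218.]), array([0.5556, 0.1678]), 0.91)]
scene spindle_seat [(array([254., 219.]), array([0.5499, 0.1235]), 0.82)]
scene label_roll [(array([272., 132.]), array([0.5595, 0.052 ]), 0.86), (array([269., 271.]), array([0.2085, 0.3592]), 0.66), (array([198., 298.]), array([0.2388, 0.4917]), 0.58)]
side handle [(array([238., 222.]), array([0.5545, 0.164 ]), 0.96)]
side spindle_seat [(array([252., 206.]), array([0.563 , 0.0972]), 0.59)]
side label_roll [(array([288., 284.]), array([0.3537, 0.2752]), 0.97), (array([267., 136.]), array([0.5573, 0.0584]), 0.89), (array([218., 339.]), array([0.3891, 0.408 ]), 0.84)]
wrist handle [(array([264.,  73.]), array([0.557 , 0.1651]), 0.95)]
wrist spindle_seat [(array([263., 123.]), array([0.5642, 0.1032]), 0.61), (array([268., 179.]), array([0.5821, 0.025 ]), 0.33)]
wrist label_roll [(array([257., 238.]), array([0.5635, 0.0526]), 0.88), (array([142.,  35.]), array([0.4949, 0.1509]), 0.81)]
[262.54321825 121.52134665] [263.38189779 124.23006172]
```

View pics/g.png

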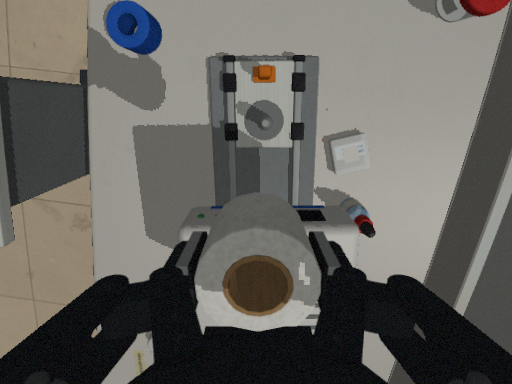

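The roll is held upright with its bore at (258,285); the spindle tip is at about (266,124) on the flange at (264,120), handle (264,73).

Run:
```python
from h import *
p=manip.read_camera("wrist");im=p['img']
c=cv2.resize(im[90:155,225:305],(640,520),interpolation=cv2.INTER_CUBIC)
c=cv2.convertScaleAbs(c,alpha=1.6)
cv2.imwrite('pics/i.png',c[...,::-1])
for uv in [(266,124),(263,124)]: print(atz(p,uv,.083))
for uv in [(264,120),(262,121)]: print(atz(p,uv,.023))
```

```text
[0.56676551 0.10556521 0.083     ]
[0.56326964 0.10510089 0.083     ]
[0.56545664 0.1071859  0.023     ]
[0.56291701 0.10549384 0.023     ]
```

View pics/i.png

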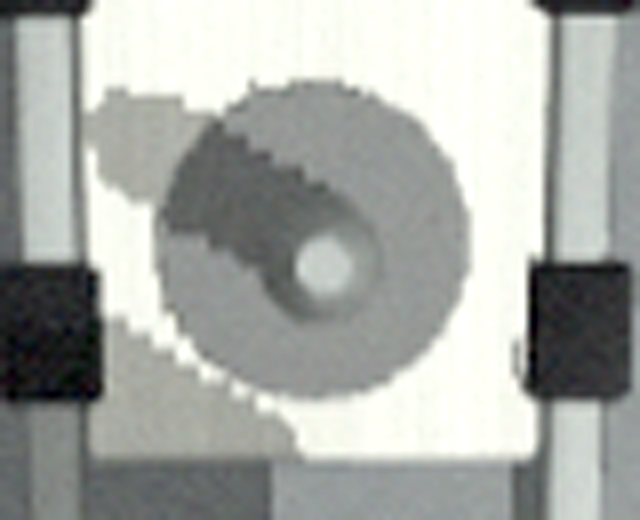

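Call:
apply_moves(increments=[[[0.2,3,0],[0,0,0]],[[0.3,5.3,-2],[0,0,0]],[[0.3,5.3,-6],[0,0,0]],[[0.3,5.3,-10],[0,0,0]],[[0.3,5.3,-14],[0,0,0]],[[0.3,5.3,-17],[0,0,0]],[[0.3,5.3,-17],[0,0,0]],[[0.3,5.3,-17],[0,0,0]]])

```text
t: 14.37
position: [0.5654, 0.1063, 0.1297]
ee_rot: [-2.07, -2.36, 0.003]
force: [-0.6, 0.1, 0.7]
width: 0.617
grip_force: 63.2
```

Run:
```python
from h import *
s=manip.get_state();print(s['position'],s['width'],s['grip_force'],s['force'])
P=s['position']
p=manip.read_camera("wrist");im=p['img']
hsv=cv2.cvtColor(im,cv2.COLOR_RGB2HSV)
m=cv2.inRange(hsv,(3,90,10),(22,255,255));m[:220]=0;m[345:]=0;m[:,:200]=0;m[:,310:]=0
v,u=np.where(m>0);print(u.min(),u.max(),v.min(),v.max())
uv=[(u.min()+u.max())/2,(v.min()+v.max())/2]
print(uv,atz(p,uv,P[2]+.028),P)
for n in("scene","side"):
    q=manip.read_camera(n)
    for l,z in [("label_roll",P[2]-.022)]:
        print(n,l,[(np.round(r['point']),np.round(atz(q,r['point'],z)[:2],4),round(r['confidence'],2)) for r in manip.tip_of(l,q)[:4]])
```

```text
[0.56538881 0.10627558 0.12966342] 0.6172163493601549 63.23360837996006 [-0.58274303  0.09298465  0.66017272]
200 308 220 341
[np.float64(254.0), np.float64(280.5)] [0.56411397 0.10911706 0.15766342] [0.56538881 0.10627558 0.12966342]
scene label_roll [(array([257., 190.]), array([0.5659, 0.0995]), 0.85), (array([270., 273.]), array([0.3146, 0.2631]), 0.65), (array([196., 294.]), array([0.3691, 0.428 ]), 0.59), (array([237., 217.]), array([0.5115, 0.2084]), 0.17)]
side label_roll [(array([216., 335.]), array([0.4218, 0.3971]), 0.96), (array([266., 186.]), array([0.5439, 0.0691]), 0.71), (array([287., 281.]), array([0.3735, 0.2246]), 0.69), (array([250., 190.]), array([0.5663, 0.1012]), 0.67)]
```

Call:
apply_moves(increments=[[[0.05,0,-1.5],[0,0,0]],[[0.05,0,-2.5],[0,0,0]],[[0.05,0,-3.5],[0,0,0]],[[0.05,0,-4.5],[0,0,0]],[[0.05,0,-5.5],[0,0,0]],[[0.05,0,-5.5],[0,0,0]]])

```text
t: 15.12
position: [0.5653, 0.1061, 0.0729]
ee_rot: [-2.069, -2.36, 0.004]
force: [-0.5, 0.6, -2.2]
width: 0.617
grip_force: 63.2
```

Call:
apply_moves(increments=[[[0,0,-1],[0,0,0]],[[0,0,-1.8],[0,0,0]],[[0,0,-2.4],[0,0,0]],[[0,0,-2.7],[0,0,0]],[[0,0,-2.8],[0,0,0]],[[0,0,-2.8],[0,0,0]]])

```text
t: 15.62
position: [0.5666, 0.1065, 0.0471]
ee_rot: [-2.071, -2.361, -0.0]
force: [-0.4, 0.2, -0.9]
width: 0.616
grip_force: 63.3
```

Call:
apply_moves(increments=[[[0,0,-0.1],[0,0,0]],[[0,0,-0.2],[0,0,0]],[[0,0,-0.3],[0,0,0]],[[0,0,-0.3],[0,0,0]]])

```text
t: 15.95
position: [0.567, 0.1065, 0.0451]
ee_rot: [-2.071, -2.362, -0.001]
force: [-2.5, 0.7, 5.1]
width: 0.618
grip_force: 63.8
```

Call:
apply_moves(increments=[[[0,0,0],[0,0,0]],[[0,0,0],[0,0,0]],[[0,0,0],[0,0,0]],[[0,0,0],[0,0,0]]], claw=7.5)

```text
t: 16.28
position: [0.5667, 0.1065, 0.0443]
ee_rot: [-2.071, -2.362, -0.001]
force: [0.5, -0.1, -0.6]
width: 0.878
grip_force: 0.0
```

Call:
apply_moves(increments=[[[0,0,2],[0,0,0]],[[0,0,5],[0,0,0]],[[0,0.5,9],[0,0,0]],[[0,3,13],[0,0,0]],[[0,6,16],[0,0,0]],[[0,6,16],[0,0,0]],[[0,6,16],[0,0,0]]])

```text
t: 16.87
position: [0.5674, 0.1697, 0.2069]
ee_rot: [2.066, 2.366, 0.008]
force: [-0.0, 0.4, -1.2]
width: 0.881
grip_force: 0.0
```

Run:
```python
from h import *
s=manip.get_state();print(s['position'],s['width'],s['force'])
im=np.zeros((600,800,3),np.uint8)
for i,n in enumerate(("scene","side","wrist")):
    q=manip.read_camera(n)
    for l,z in [("label_roll",.023),("handle",.05)]:
        print(n,l,[(np.round(r['point']),np.round(atz(q,r['point'],z)[:2],4),round(r['confidence'],2)) for r in manip.tip_of(l,q)[:3]])
    if i<2: 
        c=proj(q,[.563,.12,.05]).astype(int);a=q['img'][c[1]-38:c[1]+38,c[0]-50:c[0]+50];im[:300,400*i:400*i+400]=cv2.resize(a,(400,300),interpolation=cv2.INTER_CUBIC)
    else: im[300:,:400]=cv2.resize(q['img'],(400,300))
cv2.imwrite('pics/j.png',im[...,::-1])
```

```text
[0.56742303 0.16971694 0.20693513] 0.8812329176551207 [-0.04069646  0.39241998 -1.19621678]
scene label_roll [(array([197., 300.]), array([0.4122, 0.4052]), 0.86), (array([257., 213.]), array([0.5625, 0.1002]), 0.65), (array([270., 275.]), array([0.3644, 0.2214]), 0.65)]
scene handle [(array([240., 216.]), array([0.56  , 0.1628]), 0.84)]
side label_roll [(array([220., 338.]), array([0.4245, 0.3923]), 0.73), (array([284., 282.]), array([0.3844, 0.2076]), 0.69), (array([249., 208.]), array([0.5662, 0.1083]), 0.58)]
side handle [(array([240., 224.]), array([0.5497, 0.1653]), 0.76)]
wrist label_roll [(array([250., 226.]), array([0.5661, 0.1018]), 0.8), (array([104., 121.]), array([0.3979, 0.2009]), 0.69)]
wrist handle [(array([246., 177.]), array([0.5549, 0.166 ]), 0.65), (array([351., 304.]), array([0.6942, 0.0301]), 0.49)]
```

View pics/j.png

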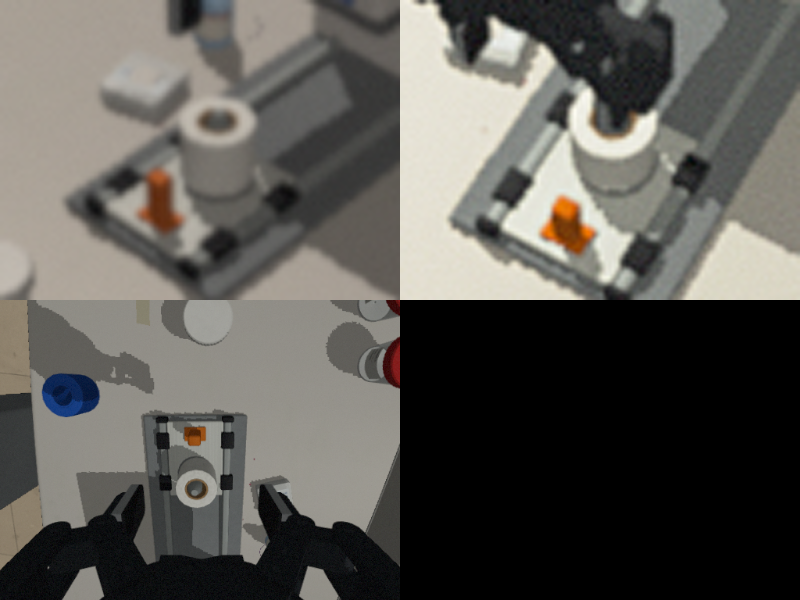

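The roll stands flat on the seat with the spindle visible in its bore (scene crop (218,150), wrist crop (197,488)), and the carriage is against the outer end blocks. Next: lean and grip the handle again.

Call:
apply_moves(increments=[[[-0.3,1,0],[-6.6,-0.9,0]],[[-0.6,2,0],[-13.2,-1.7,0]],[[-0.9,3,0],[-19.8,-2.6,0]],[[-1.2,4,0],[-26.4,-3.5,0]],[[-1.5,5,-2],[-33,-4.3,0]],[[-1.8,6.1,-5],[-39.66,-5.22,0]],[[-1.8,6.1,-8],[-39.66,-5.22,0]],[[-1.8,6.1,-8],[-39.66,-5.22,0]]], claw=4.5)

```text
t: 17.98
position: [0.5447, 0.2286, 0.1164]
ee_rot: [1.672, 1.924, -0.625]
force: [-0.1, -1.5, -0.8]
width: 0.529
grip_force: 0.0
```

Call:
apply_moves(increments=[[[0,0,0],[0,0,0]],[[0,0,0],[0,0,0]],[[0,0,0],[0,0,0]]])

```text
t: 18.23
position: [0.5503, 0.2267, 0.1272]
ee_rot: [1.686, 1.914, -0.607]
force: [-0.6, -0.1, -0.0]
width: 0.527
grip_force: 0.0
```

Call:
apply_moves(increments=[[[0.2,-2,-2.6],[0,0,0]],[[0.4,-4,-5.1],[0,0,0]],[[0.6,-5.3,-6.8],[0,0,0]],[[0.7,-6.2,-7.9],[0,0,0]],[[0.7,-6.2,-7.9],[0,0,0]],[[0.7,-6.2,-7.9],[0,0,0]]])

```text
t: 18.73
position: [0.5564, 0.1655, 0.0469]
ee_rot: [1.683, 1.916, -0.609]
force: [-0.0, -0.2, 0.9]
width: 0.527
grip_force: 0.0
```

Call:
apply_moves(increments=[[[0,0,0],[0,0,0]],[[0,0,0],[0,0,0]],[[0,0,0],[0,0,0]],[[0,0,0],[0,0,0]],[[0,0,0],[0,0,0]],[[0,0,0],[0,0,0]]], claw=0)

```text
t: 19.23
position: [0.5565, 0.1669, 0.0467]
ee_rot: [1.68, 1.917, -0.608]
force: [0.0, 1.3, 6.1]
width: 0.175
grip_force: 59.3
```

Call:
apply_moves(increments=[[[0.05,-0.4,0],[0,0,0]],[[0.15,-1.1,0],[0,0,0]],[[0.28,-2,0],[0,0,0]],[[0.4,-2.9,0],[0,0,0]],[[0.54,-3.9,0],[0,0,0]],[[0.68,-4.9,0],[0,0,0]],[[0.82,-5.9,0],[0,0,0]],[[0.96,-6.9,0],[0,0,0]]])

```text
t: 19.9
position: [0.5662, 0.0975, 0.0467]
ee_rot: [1.68, 1.917, -0.608]
force: [-0.4, 2.8, 7.2]
width: 0.173
grip_force: 59.4
```

Call:
apply_moves(increments=[[[0.14,-1,0],[0,0,0]],[[0.28,-2,0],[0,0,0]],[[0.41,-3,0],[0,0,0]],[[0.55,-4,0],[0,0,0]],[[0.69,-5,0],[0,0,0]],[[0.78,-5.7,0],[0,0,0]],[[0.82,-6,0],[0,0,0]],[[0.82,-6,0],[0,0,0]]])

```text
t: 20.57
position: [0.5747, 0.0362, 0.0467]
ee_rot: [1.681, 1.915, -0.609]
force: [2.6, -1.5, 4.7]
width: 0.172
grip_force: 58.8
```

Call:
apply_moves(increments=[[[0.04,-0.3,0],[0,0,0]],[[0.08,-0.6,0],[0,0,0]],[[0.12,-0.9,0],[0,0,0]],[[0.16,-1.2,0],[0,0,0]],[[0.16,-1.2,0],[0,0,0]]])

```text
t: 20.98
position: [0.5763, 0.0249, 0.0467]
ee_rot: [1.68, 1.916, -0.609]
force: [1.9, -0.6, 6.5]
width: 0.174
grip_force: 59.1
```

Call:
apply_moves(increments=[[[0.02,-0.2,0],[0,0,0]],[[0.05,-0.4,0],[0,0,0]],[[0.08,-0.6,0],[0,0,0]],[[0.11,-0.8,0],[0,0,0]],[[0.11,-0.8,0],[0,0,0]]])

```text
t: 21.4
position: [0.5766, 0.0236, 0.0466]
ee_rot: [1.679, 1.924, -0.602]
force: [-11.3, 20.7, 20.8]
width: 0.173
grip_force: 62.6
```

Call:
apply_moves(increments=[[[-0.04,0.3,0],[0,0,0]],[[-0.04,0.3,0],[0,0,0]]])

```text
t: 21.57
position: [0.5765, 0.0236, 0.0466]
ee_rot: [1.679, 1.92, -0.605]
force: [-5.9, 11.0, 14.6]
width: 0.175
grip_force: 61.1
```

Call:
apply_moves(increments=[[[0,0,0],[0,0,0]],[[0,0,0],[0,0,0]],[[0,0,0],[0,0,0]],[[0,0,0],[0,0,0]]], claw=4)

```text
t: 21.9
position: [0.5756, 0.0192, 0.0451]
ee_rot: [1.681, 1.917, -0.612]
force: [0.8, 1.0, -0.4]
width: 0.468
grip_force: 0.0
```

Call:
apply_moves(increments=[[[-0.2,1.5,1.7],[0,0,0]],[[-0.4,3.5,4],[0,0,0]],[[-0.8,6,7],[0,0,0]],[[-1.2,8.5,10],[0,0,0]],[[-1.6,11,13],[0,0,0]],[[-1.8,13,15],[0,0,0]],[[-1.8,13,15],[0,0,0]],[[-1.8,13,15],[0,0,0]]])

```text
t: 22.57
position: [0.558, 0.1508, 0.1959]
ee_rot: [1.68, 1.918, -0.608]
force: [-0.1, -0.6, -0.3]
width: 0.468
grip_force: 0.0
```

Run:
```python
from h import *
s=manip.get_state();print(s['position'],s['width'],s['force'])
im=np.zeros((600,800,3),np.uint8)
for i,n in enumerate(("scene","side","wrist")):
    q=manip.read_camera(n)
    for l,z in [("label_roll",.023),("handle",.05),("head_edge",.154)]:
        print(n,l,[(np.round(r['point']),np.round(atz(q,r['point'],z)[:2],4),round(r['confidence'],2)) for r in manip.tip_of(l,q)[:3]])
    if i<2: 
        c=proj(q,[.57,.03,.07]).astype(int);a=q['img'][c[1]-38:c[1]+38,c[0]-50:c[0]+50];im[:300,400*i:400*i+400]=cv2.resize(a,(400,300),interpolation=cv2.INTER_CUBIC)
    else: im[300:,:400]=cv2.resize(q['img'],(400,300));im[300:,400:]=cv2.resize(q['img'][120:260,180:367],(400,300),interpolation=cv2.INTER_CUBIC)
cv2.imwrite('pics/k.png',im[...,::-1])
```

```text
[0.55803824 0.15079227 0.19585192] 0.4678145212364824 [-0.10985124 -0.56458921 -0.33294929]
scene label_roll [(array([199., 298.]), array([0.4153, 0.3982]), 0.9), (array([286., 188.]), array([ 0.5947, -0.0398]), 0.62), (array([271., 273.]), array([0.3682, 0.2142]), 0.6)]
scene handle [(array([275., 194.]), array([0.5705, 0.0267]), 0.63)]
scene head_edge [(array([272., 164.]), array([0.5822, 0.0309]), 0.63)]
side label_roll [(array([218., 337.]), array([0.4288, 0.3935]), 0.55)]
side handle []
side head_edge []
wrist label_roll [(array([262., 188.]), array([ 0.5892, -0.0431]), 0.83)]
wrist handle [(array([258., 178.]), array([0.5763, 0.0168]), 0.92)]
wrist head_edge [(array([261., 262.]), array([0.5775, 0.0231]), 0.88)]
```

View pics/k.png

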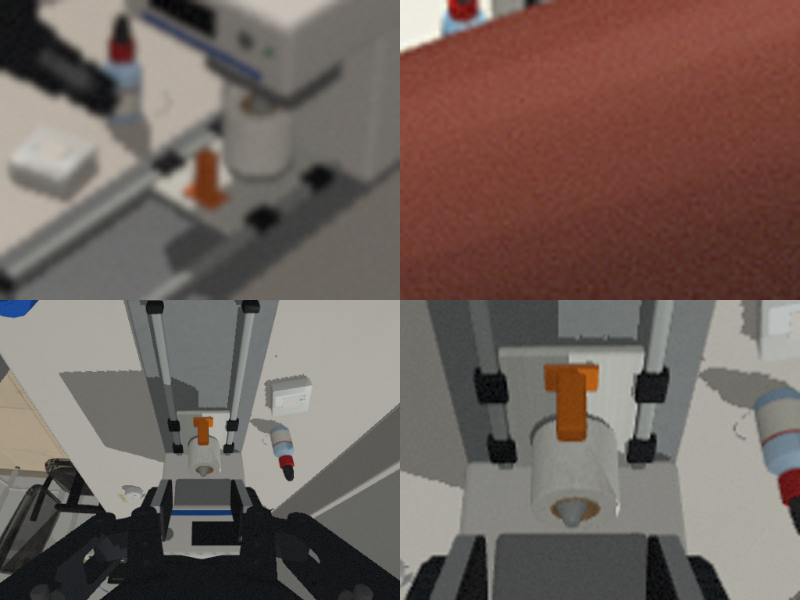

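The roll is upright on the spindle under the head (wrist crop (203,455)). The handle is at y≈0.02, as expected at home. The stop resisted with 20 N after about 145 mm of travel, and the bystanders stand untouched.

```bash
python3 -c "
from cell import manip
print(manip.close_job())"
```

```text
the job is handed in; nothing more can be done
None
```

The job is handed in: I pulled the carriage out to its outer stop, set the white roll flat on the seat, and pushed the carriage in until it held against 20 N after about 145 mm of travel; the bystanders were not touched, and no verdict came back.

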